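Close the plaster mixing canister

ROBOT

A 7-joint arm with a two-finger parallel gripper is mounted at the origin on a cart in front of the work surface, level with it; the furniture and walls round the work are solid. World frame = base frame: x ahead of the robot, y to its left, z up, the work surface at z = 0. Lengths are in m, angles in degrees, forces in N, time in s.
With the tool pointing down it reaches from about 0.425 to 0.825 m from the base axis. Payload 3.6 kg.
Tool frame: the origin (TCP) lies midway between the tips of the shut fingers; the grasp point (between the pads) lies 19 mm behind it; y points along the fingers, x is the direction in which the jaws open and shut, and the axes are right-handed (so a half turn about y gives the same grasp; the last joint's range is limited). The gripper opens to 93 mm and grips with 3 to 60 N. Pads are 15 mm wide; open, the fingers measure 128 mm over their backs; the gripper's body (75 mm by 188 mm) begins 65 mm behind the grasp point.
Start: joints at [69.013, 35.231, -0.722, 81.555, 0.464, 63.22, -2.315], TCP at [0.217, -0.613, 0.219] pointing down, gripper open.
Joint ranges: [-178.69, 178.69], [-17.37, 117.87], [-77.05, 75.6], [15.02, 138.74], [-78.02, 258.01], [0.78, 113.62], [-162.83, 162.83]. Speed limits (degrees/s): [159.86, 159.86, 180, 180, 180, 180, 180].

INTERFACE

Orientations are given as [roll, pitch, yaw] about the fixed x, y, z axes, in that order (R = Rz(yaw) Ry(pitch) Rx(roll)).
In Python, from bench import observe, camera, ticket gives the robot as it stands.
- The arm moves only by the tool jog_arm, never from a script. Its argument "commands" is text: rows parted by semicolons, each of 7 numbers parted by spaces: the turn, a rotation vector about the tool's x, y, z in degrees, then the shift along the tool's x, y, z in mm, then the opening, from 0 (shut) to 1 (fully open). In form: wx wy wz tx ty tz gripper; .... A call has 1 to 12 rows; each row shifts and turns the commanded pose from where the row before left it, along the tool's axes as they then stand; what a row does not reach is not made up. A row lasts 1/8 s, in which the tool goes at most 62.5 mm and 10.7 degrees, less where a joint would pass 70% of its speed; a pose out of reach is approached as far as the arm can. A call is refused whole if a number of a shift passes 62.5 or a number of a turn 10.7, either way. A call with a gripper value outside its range is refused whole. The fingers move at their own pace and stop on an object; "force" is the grip in N (left out, the last holds). Time passes only in rows, so rows that do not move let the fingers close. It gives the time, the measured TCP pose, the force and the opening at its end, in the units of the state.
- observe(): the state, without advancing time (a new reading comes with each control period).
- camera(name): name is "side" or "top" or "wrist"; returns a dict with "frame" (400x640x3 uint8, red, green, blue), "fx", "fy", "cx", "cy" (pixels), "xyz" and "rotation" of the camera in the world; the wrist camera has in their place "hand_eye" (4x4, takes a point from camera to tool coordinates, whose origin is the TCP and whose axes are the tool frame's). Camera axes: x right, y down, z forward; pixel columns grow to the right and rows downward; lengths in m; the calibration is good to about 2 mm. A picture is of the moment at which its call begins: read the wrist's pose just before it. There is no depth.
- ticket.sign_off(): hands the job in, once; it reports no verdict.
The state is a dict: "time": time; "joint_pos": joint angles; "joint_vel": joint speeds; "effort": joint torques, N m; "position": TCP position; "ee_rot": TCP orientation; "force": force on the tool from outside, world axes, zero at the start; "wrist_torque": the same for the moment, N m; "width": finger opening in m.
Only numpy, scipy, OpenCV 4.12 (cv2) and the standard library are available. Lean on these libraries where they do the work, as an engineer would, in place of code of your own. Each camera call takes 0.05 s, during which the arm holds its last target.

TASK

Close the plaster mixing canister: turn its lid on the rim until the keys drop into their notches and press it down until it is fully home on the seal. Then swing the arm in over the lid as far as it goes, let go of everything, and leave the cup, the jar and the plaster cast beside it where they stand.

Things in the scene. Friction and masses are not known exactly. Their poses are not given: they have to be found in the camera images.
- canister: Fixed open aluminium mixing canister, 120 mm high, 140 mm across the rim, bore 100 mm. Origin on its axis at table height, z up. A round steel post carrying the swing arm stands beside it on its -y side, 95 mm from the axis. A 206 mm high metal case stands close behind it, and a tall bagged machine (0.5 m high, x above 0.53, y below -0.25 m) to its right: keep the arm clear of both.
- rim_centre (a point): Centre of the canister's rim, on its flat top, 120 mm above the table; axes as the canister's. The rim is cut by three notches, open outward and upward, 17 mm wide and 18 mm deep, at 0, +110 and -110 degrees from the x axis (anticlockwise seen from above).
- seal_seat (a point): Point on the canister's axis at the top of the seal, 126 mm above the table. The seal is a black rubber ring, 113 mm across, on the inner part of the rim, 6 mm high. It is stiff: it carries the lid's weight, about 10 N in all pushes it 5 mm down, and it stays down once pressed.
- lid_bar (a point): Middle of the straight grip bar on the loose grey lid (0.2 to 0.45 kg). The bar runs along this frame's x axis: 110 mm long, 12 mm wide, 30 mm high (15 mm above and below this point). Height of this point over the table: 155 mm with the keys riding on the rim (start), 147 mm once the keys have dropped into the notches and the lid rests on the seal, 142 mm pressed home.
- lid_disc (a point): Centre of the underside of the lid's disc (114 mm across, 6 mm thick), 21 mm below lid_bar, same axes. Three keys, 12 mm wide, reach 69 mm from the axis and 14 mm below the disc, at 0, +110 and -110 degrees from x. A spigot below the disc centres the lid in the bore with about 1 mm play; lid and rim are smooth (friction about 0.2). A small black vent cap (16 mm across, 8 mm high) stands on the disc at x +20, y +34 mm.
- lid_key (a point): Outer end of the lid's key that lies in line with the bar, 69 mm from the lid's axis along its +x. The lid fits one way only: its x along the canister's x (about 0.04 rad play). It starts 0.45 to 1.25 rad clockwise (seen from above) of that, so it must be turned anticlockwise.
- swing_arm (a joint): Flat steel retaining arm on the post, turning about a vertical axis with slight friction; it stays where it is left. 0 is open, it grows as the arm swings clockwise (seen from above) in over the lid, stop at 1.31 (closed, pointing at the canister's axis). The arm is 55 mm long, 16 mm wide, from 129 to 139 mm above the table; it passes 2 mm above a lid that is pressed home and hits the edge of one that is not.
- peg_mid (a point): Middle of the upright black peg on the swing arm: 14 mm in diameter, 30 mm high (139 to 169 mm above the table), 45 mm from the pivot axis. Push it sideways to swing the arm.
- pivot_point (a point): Point on the pivot axis of the swing arm, at the height of the peg's middle; fixed to the canister.
- measuring_cup_mid (a point): Middle of a plain measuring cup, 68 mm across, 70 mm high, standing to the left of the canister. Bystander.
- jar_mid (a point): Middle of a closed jar with a blue cap, 58 mm across, 70 mm high, farther to the left. Bystander.
- cast_white_mid (a point): Middle of a white plaster cast of a row of teeth, 73 x 60 x 28 mm, to the right of the canister. Bystander.

How it is judged:
By the outcome, as a careful person would: the job done as asked, in the order asked, and still so for the second after the job is handed in, with the robot touching nothing.
It also fails if it takes over 58 s, if anything falls off the work surface, if the arm or the gripper's body presses on something with over 40 N, if the wrist force passes 120 N, or if a joint passes its speed limit or range.

## Working session

There is one attempt and no reset: what is moved stays moved. The work goes in short steps, Python scripts to look and compute and a tool call to move; the robot and the scene stay as the last step left them, time stands still between calls to the robot, and variables do not carry over. Pictures are saved under pics/ and viewed, and the job is handed in when it is done.

Besides the shell and the picture viewer there is one more tool, called as a command line: name --argument value ..., lists and objects as JSON in quotes. jog_arm: Moves the arm, as the interface text tells. Its arguments: {"type":"object","properties":{"commands":{"type":"string"},"force":{"type":"number"}},"required":["commands"]}

```bash
mkdir -p pics; ls; python3 - <<'E'
from bench import observe,camera
import cv2
s=observe();print(s)
for n in("side","top","wrist"):
    c=camera(n);cv2.imwrite(f"pics/{n}0.png",c["frame"][:,:,::-1])
    print(n,{k:v for k,v in c.items() if k!="frame"})
E
```

```text
pics
{'time': 0.0, 'joint_pos': array([69.01357929, 35.28970428, -0.72394724, 81.64259642,  0.46431275,
       63.22220959, -2.3147286 ]), 'joint_vel': array([-0.0839139 , -0.07952048,  0.0010595 ,  0.07915762,  0.00545842,
       -0.08728436,  0.12342854]), 'effort': array([ 3.43959882e-04, -4.58938265e+01,  2.08778610e-01, -1.65745407e+01,
       -6.11422956e-02,  2.04701110e-02,  2.34619456e-04]), 'position': array([ 0.21637434, -0.61205444,  0.21746866]), 'ee_rot': array([-90.00186494,   0.15162664, -70.52709131]), 'force': array([-0.05306677,  0.04378721,  0.0490984 ]), 'wrist_torque': array([-0.0176653 ,  0.0187849 , -0.01564141]), 'width': 0.09311180642891324}
side {'fx': 495.8247095262904, 'fy': 495.8247095262904, 'cx': 318.37202891795783, 'cy': 199.271189828967, 'xyz': array([0.19246363, 0.94569088, 0.67293305]), 'rotation': array([-118.72923055,    1.06245597, -166.25124778])}
top {'fx': 389.8761567249926, 'fy': 389.8761567249926, 'cx': 323.46253578199855, 'cy': 198.67247917892084, 'xyz': array([ 0.29763929, -0.07058811,  1.05121767]), 'rotation': array([-1.70335685e+02,  1.59972390e-01, -8.95424877e+01])}
wrist {'fx': 330.59347186962094, 'fy': 330.59347186962094, 'cx': 323.2690791249773, 'cy': 200.56445235765668, 'hand_eye': array([[ 9.99999938e-01, -6.68261949e-05,  3.45579993e-04,
         2.12301177e-04],
       [-3.49638238e-04, -3.01704592e-01,  9.53401393e-01,
        -1.67301576e-01],
       [ 4.05508832e-05, -9.53401455e-01, -3.01704596e-01,
         8.45898715e-02],
       [ 0.00000000e+00,  0.00000000e+00,  0.00000000e+00,
         1.00000000e+00]])}
```

View pics/side0.png

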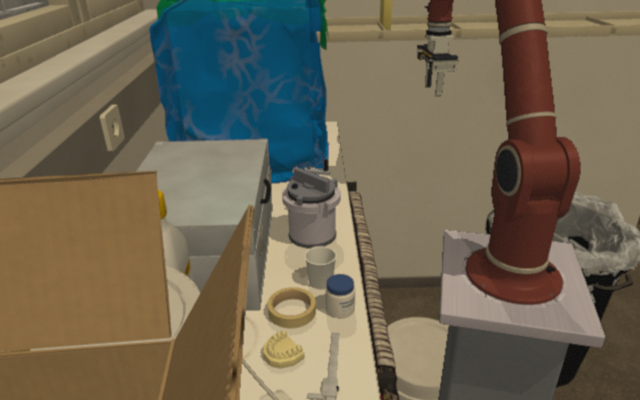

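View pics/top0.png

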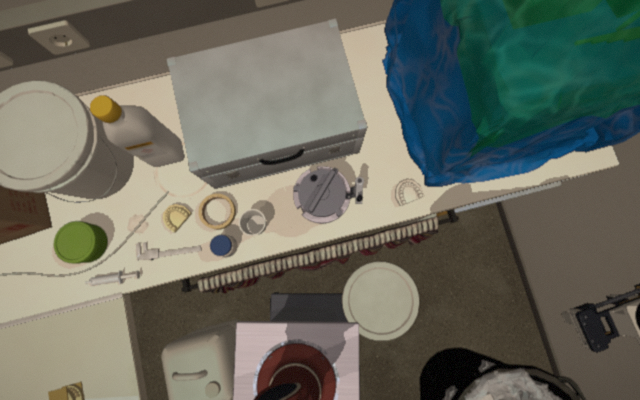

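View pics/wrist0.png

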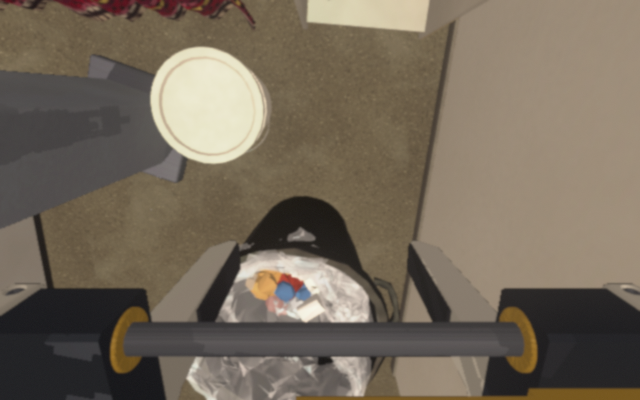

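```bash
cat > h.py <<'E'
import numpy as np,cv2
from scipy.spatial.transform import Rotation as Ro
from bench import observe,camera
def pose():
    s=observe();return np.array(s["position"]),Ro.from_euler('xyz',s["ee_rot"],degrees=True).as_matrix(),s
def ext(c,p=None,R=None):
    if "hand_eye" in c:
        H=c["hand_eye"];return p+R@H[:3,3],R@H[:3,:3]
    return c["xyz"],Ro.from_euler('xyz',c["rotation"],degrees=True).as_matrix()
def cast(c,E,u,v,z):
    o,R=E;d=R@np.array([(u-c["cx"])/c["fx"],(v-c["cy"])/c["fy"],1]);return o+d*(z-o[2])/d[2]
def proj(c,E,P):
    o,R=E;q=R.T@(np.asarray(P)-o);return np.array([c["fx"]*q[0]/q[2]+c["cx"],c["fy"]*q[1]/q[2]+c["cy"]])
E
python3 - <<'E'
import cv2
f=cv2.imread("pics/top0.png")[150:240,230:440]
cv2.imwrite("pics/topc.png",cv2.resize(f,None,fx=3.8,fy=3.8,interpolation=cv2.INTER_CUBIC))
f=cv2.imread("pics/side0.png")[150:260,260:370]
cv2.imwrite("pics/sidec.png",cv2.resize(f,None,fx=5,fy=5,interpolation=cv2.INTER_CUBIC))
E
```

```text
(no output)
```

View pics/topc.png

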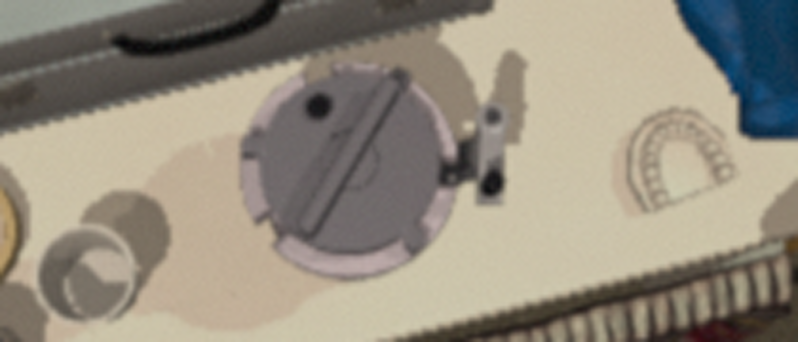

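View pics/sidec.png

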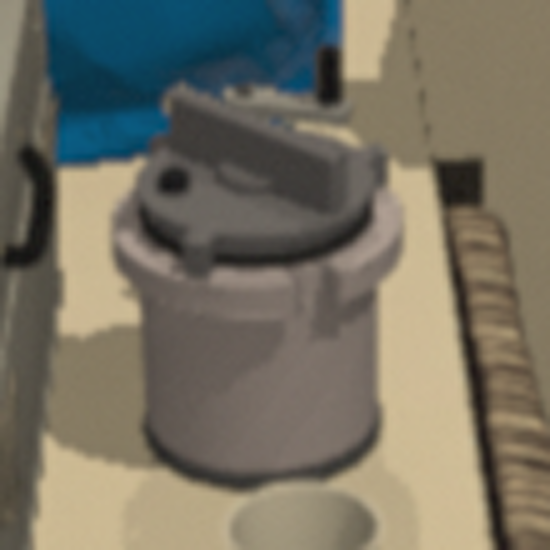

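```bash
python3 - <<'E'
from h import *
c=camera("top");E=ext(c)
f=lambda x,y,z:cast(c,E,x/3.8+230-.4,y/3.8+150-.4,z)
a=f(405,73,.17);b=f(305,226,.155);print("bar ends",a,b,np.linalg.norm((a-b)[:2]))
# bar top centreline ends
for n,p in dict(barTop1=(398,72,.17),barTop2=(310,225,.17),vent=(318,104,.148),lidc=(352,162,.140),pivot=(493,115,.139),peg=(491,180,.169),rimL=(243,180,.12),rimB=(347,278,.12),rimR=(458,170,.12),rimT=(350,65,.12),caseL=(2,130,0),caseR=(490,5,0),caseR2=(490,5,.206),bag=(740,135,.0)).items(): print(n,f(*p).round(4))
E
```

```text
bar ends [ 0.51826388 -0.09590565  0.17      ] [ 0.4255035  -0.03549251  0.155     ] 0.11069884276234336
barTop1 [ 0.5189 -0.0916  0.17  ]
barTop2 [ 0.424  -0.0391  0.17  ]
vent [ 0.5035 -0.0423  0.148 ]
lidc [ 0.4683 -0.0638  0.14  ]
pivot [ 0.4993 -0.1523  0.139 ]
peg [ 0.4524 -0.1481  0.169 ]
rimL [0.4598 0.0059 0.12  ]
rimB [ 0.3976 -0.0611  0.12  ]
rimR [ 0.4674 -0.1313  0.12  ]
rimT [ 0.5358 -0.0618  0.12  ]
caseL [0.5162 0.1912 0.    ]
caseR [ 0.6126 -0.1631  0.    ]
caseR2 [ 0.5509 -0.145   0.206 ]
bag [ 0.5165 -0.3433  0.    ]
```

jog_arm --commands "0 0 0 -41 -9 39 1;0 0 0 -41 -9 39 1;0 0 0 -41 -9 39 1;0 0 0 -41 -9 39 1;0 0 0 -41 -9 39 1;0 0 0 -41 -9 39 1;0 0 0 -41 -9 39 1;0 0 0 -41 -9 39 1"

```text
time: 1.2
position: [0.4019, -0.1978, 0.2911]
ee_rot: [-90.0, -0.0, -70.5]
force: [1.6, -1.2, 0.3]
width: 0.0929
```

jog_arm --commands "0 0 0 -34 0 36 1;0 0 0 -34 0 36 1;0 0 0 -34 0 36 1;0 9.7 0 0 0 0 1;0 9.7 0 0 0 0 1;0 9.7 0 0 0 0 1;0 9.7 0 0 0 0 1;0 9.7 0 0 0 0 1;0 0 0 0 0 0 1;0 0 0 0 0 0 1"

```text
time: 2.45
position: [0.4692, -0.0673, 0.2906]
ee_rot: [-90.0, 0.0, -118.9]
force: [0.3, -0.9, 0.2]
width: 0.0931
```

```bash
python3 - <<'E'
from h import *
p,R,s=pose();c=camera("wrist");print(p,s["ee_rot"],s["time"])
cv2.imwrite("pics/w1.png",c["frame"][:,:,::-1])
E
```

```text
[ 0.46921547 -0.06731375  0.29063179] [-9.00085065e+01  2.35234017e-03 -1.18880683e+02] 2.45
```

View pics/w1.png

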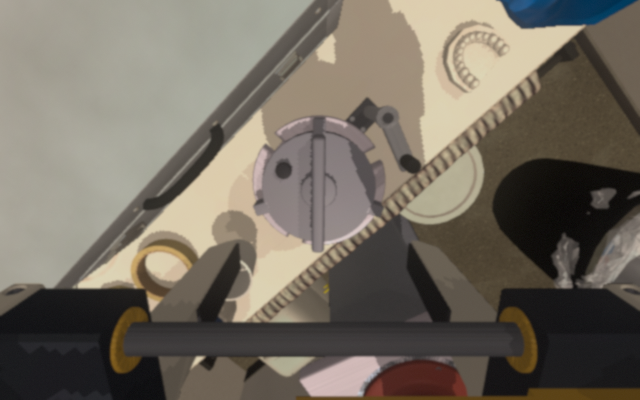

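```bash
python3 - <<'E'
from h import *
p,R,s=pose();c=camera("wrist");E=ext(c,p,R)
im=c["frame"];cv2.imwrite("pics/w1c.png",cv2.resize(im[90:270,235:435,::-1],None,fx=3.3,fy=3.3,interpolation=cv2.INTER_CUBIC))
for n,(u,v,z) in dict(b1=(319,119,.17),b2=(318,250,.17),mid=(318.5,188,.17),vent=(284,169,.148),rimc=(318,180,.12),piv=(387,117,.139),pegtop=(410,162,.169)).items(): print(n,cast(c,E,u,v,z).round(4))
E
```

```text
b1 [ 0.5288 -0.0963  0.17  ]
b2 [ 0.4226 -0.036   0.17  ]
mid [ 0.4761 -0.0665  0.17  ]
vent [ 0.5033 -0.0436  0.148 ]
rimc [ 0.4723 -0.063   0.12  ]
piv [ 0.4981 -0.1517  0.139 ]
pegtop [ 0.4576 -0.1487  0.169 ]
```

View pics/w1c.png

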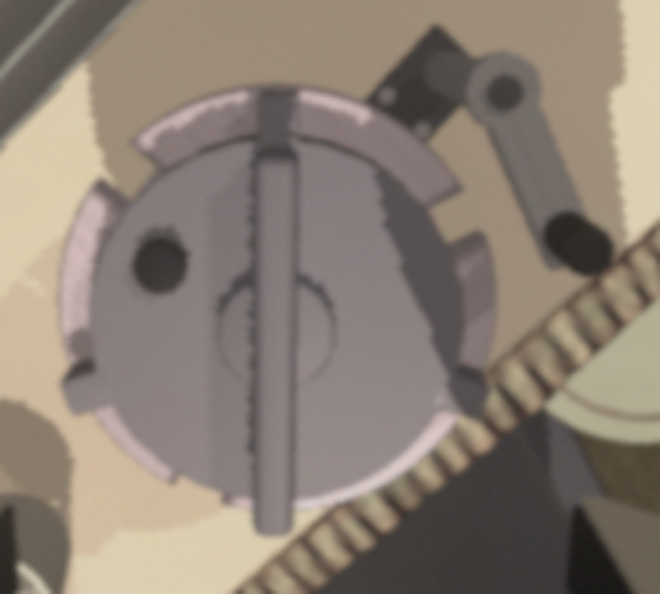

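```bash
python3 - <<'E'
from h import *
p,R,s=pose();c=camera("wrist");E=ext(c,p,R)
g=lambda x,y,z:cast(c,E,x/3.3+235-.35,y/3.3+90-.35,z)
a=g(277,157,.17);b=g(273.5,524,.17);print(a,b,(a+b)/2,np.linalg.norm(a-b),np.degrees(np.arctan2(*(a-b)[1::-1])))
piv=g(506,92,.139);print("piv",piv,"peg",g(580,245,.169))
# canister notches: edges at outer rim top
N=[g(*q,.12) for q in[(103,182),(137,143)]],[g(*q,.12) for q in[(462,190),(482,234)]],[g(*q,.12) for q in[(222,500),(175,478)]]
C=(a+b)/2;C[2]=.12
for n in N:
    m=(n[0]+n[1])/2-C;print(np.linalg.norm(n[0]-n[1]),[np.linalg.norm(x-C).round(4) for x in n],np.degrees(np.arctan2(m[1],m[0])))
d=piv-C;print(np.linalg.norm(d[:2]),np.degrees(np.arctan2(d[1],d[0]))+90)
E
```

```text
[ 0.51568616 -0.08866535  0.17      ] [ 0.42425848 -0.03644067  0.17      ] [ 0.46997232 -0.06255301  0.17      ] 0.10529214997547205 -29.73556715096792
piv [ 0.49716101 -0.15239167  0.139     ] peg [ 0.4558312  -0.14838521  0.169     ]
0.016163180863948124 [np.float64(0.0664), np.float64(0.0665)] 17.93346873468366
0.015378871084249885 [np.float64(0.068), np.float64(0.0681)] -92.77042713794144
0.017581754301322677 [np.float64(0.0705), np.float64(0.0691)] 128.26903234553168
0.09386272299298128 16.837868014719447
```

jog_arm --commands "0 0.8 0 -5 36 -1.5 1;0 0 0 0 37 0 1;0 0 0 0 37 0 1;0 0 0 0 30 0 1;0 0 0 0 6 0 1;0 0 0 0 0 0 0.3;0 0 0 0 0 0 0.3;0 0 0 0 0 0 0.3" --force 30

```text
time: 3.6
position: [0.4711, -0.0623, 0.1457]
ee_rot: [-89.9, 0.1, -119.8]
force: [0.4, 0.2, 0.5]
width: 0.0675
```

```bash
python3 - <<'E'
from h import *
p,R,s=pose();print(s)
for n in("top","wrist"):
  c=camera(n);im=c["frame"][:,:,::-1]
  if n=="top": im=cv2.resize(im[150:240,260:400],None,fx=5,fy=5)
  cv2.imwrite(f"pics/{n}2.png",im)
E
```

```text
{'time': 3.6, 'joint_pos': array([   7.11988205,   25.62024556,   -3.11153375,  114.92277326,
          2.11512805,   39.37763571, -117.1411183 ]), 'joint_vel': array([-0.03391926,  0.16767759, -0.06028294,  0.3434612 , -0.16118174,
       -0.05043877,  0.07621933]), 'effort': array([ 1.63445016e-01, -3.37705922e+01,  7.28481193e-02, -1.20004696e+01,
        8.98809708e-02, -1.28198960e-01, -1.38264312e-02]), 'position': array([ 0.4711282 , -0.06233296,  0.14571337]), 'ee_rot': array([-8.98827797e+01,  5.94609503e-02, -1.19822645e+02]), 'force': array([0.38661435, 0.24836992, 0.51082871]), 'wrist_torque': array([ 0.19222551,  0.05955015, -0.01813624]), 'width': 0.06754676004301091}
```

View pics/wrist2.png

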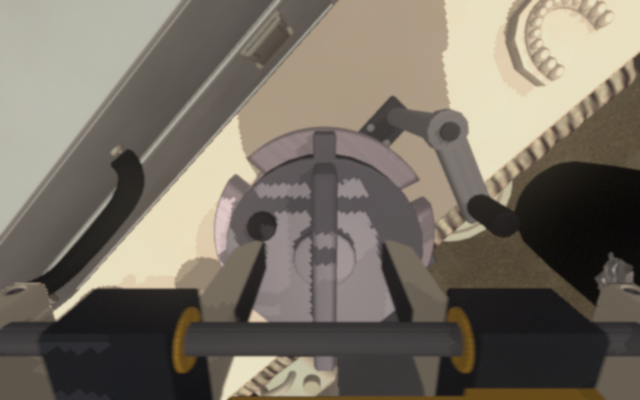

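jog_arm --commands "0 0 0 0 0 0 0;0 0 0 0 0 0 0;0 0 0 0 0 0 0;0 0 0 0 0 0 0;0 0 0 0 0 0 0;0 0 0 0 0 0 0;0 0 0 0 0 0 0" --force 30

```text
time: 4.58
position: [0.4704, -0.0624, 0.1447]
ee_rot: [-90.0, -0.0, -119.8]
force: [-0.3, -0.2, 0.5]
width: 0.0332
```

jog_arm --commands "0 0 0 0 0 0 0;0 0 0 0 0 0 0;0 0 0 0 0 0 0;0 0 0 0 0 0 0;0 0 0 0 0 0 0;0 0 0 0 0 0 0;0 0 0 0 0 0 0" --force 30

```text
time: 5.45
position: [0.4704, -0.0623, 0.1447]
ee_rot: [-90.0, 0.0, -119.8]
force: [0.0, -0.0, 1.1]
width: 0.0334
```

```bash
python3 - <<'E'
from h import *
c=camera("wrist");im=c["frame"][:,:,::-1]
cv2.imwrite(f"pics/w3.png",cv2.resize(im[120:320,200:450],None,fx=3,fy=3))
c=camera("side");im=c["frame"][:,:,::-1]
cv2.imwrite(f"pics/s3.png",cv2.resize(im[150:260,260:370],None,fx=5,fy=5))
E
```

```text
(no output)
```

View pics/w3.png

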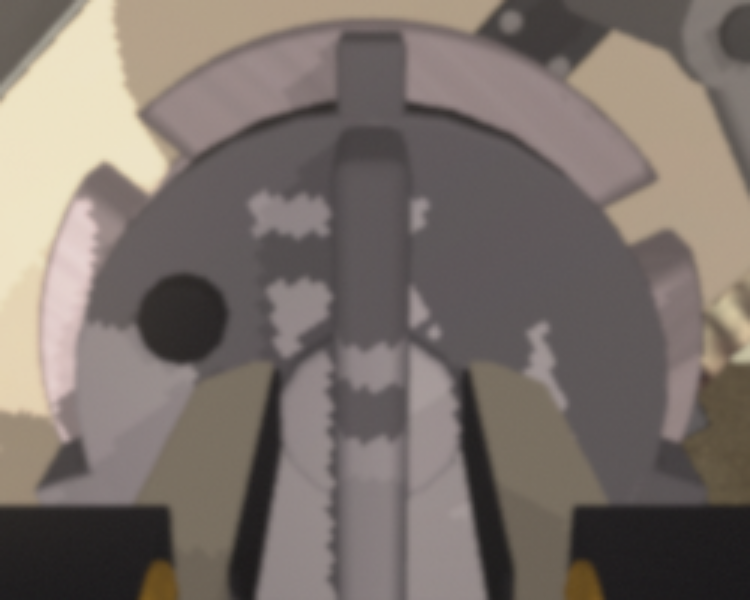

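View pics/s3.png

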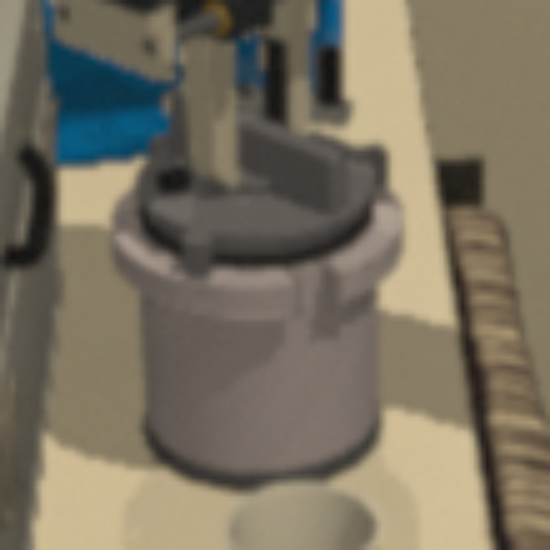

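jog_arm --commands "0 0 0 0 0 0 0.45;0 0 0 0 -5 0 0.45;0 0 0 0 0 0 0;0 0 0 0 0 0 0;0 0 0 0 0 0 0;0 0 0 0 0 0 0;0 0 0 0 0 0 0;0 0 0 0 0 0 0" --force 30

```text
time: 6.55
position: [0.4703, -0.0623, 0.1496]
ee_rot: [-90.0, -0.0, -119.8]
force: [-0.2, 0.7, 0.2]
width: 0.0119
```

jog_arm --commands "0 -6 0 0 0 0 0;0 -8 0 0 0 0 0;0 -8 0 0 0 0 0;0 0 0 0 0 0 0"

```text
time: 7.05
position: [0.4703, -0.0623, 0.1496]
ee_rot: [-90.0, 0.0, -97.9]
force: [-0.4, -0.7, -0.6]
width: 0.012
```

jog_arm --commands "0 -8 0 0 0 0 0;0 -8 0 0 0 0 0;0 -7 0 0 0 0 0;0 0 0 0 1.5 0 0;0 0 0 0 0 0 0"

```text
time: 7.68
position: [0.47, -0.0618, 0.1481]
ee_rot: [-90.0, 0.0, -74.9]
force: [-1.7, 0.9, 1.1]
width: 0.0119
```

```bash
python3 - <<'E'
from h import *
p,R,s=pose();c=camera("wrist");im=c["frame"][:,:,::-1];print(p,s["ee_rot"],s["force"],s["wrist_torque"])
cv2.imwrite(f"pics/w4.png",cv2.resize(im[120:320,200:450],None,fx=3,fy=3))
E
```

```text
[ 0.47004919 -0.06177731  0.14808489] [-9.00312178e+01  3.74071338e-02 -7.49325264e+01] [-1.67177615  0.86577902  1.08985476] [0.45256445 0.14224676 0.14727187]
```

View pics/w4.png

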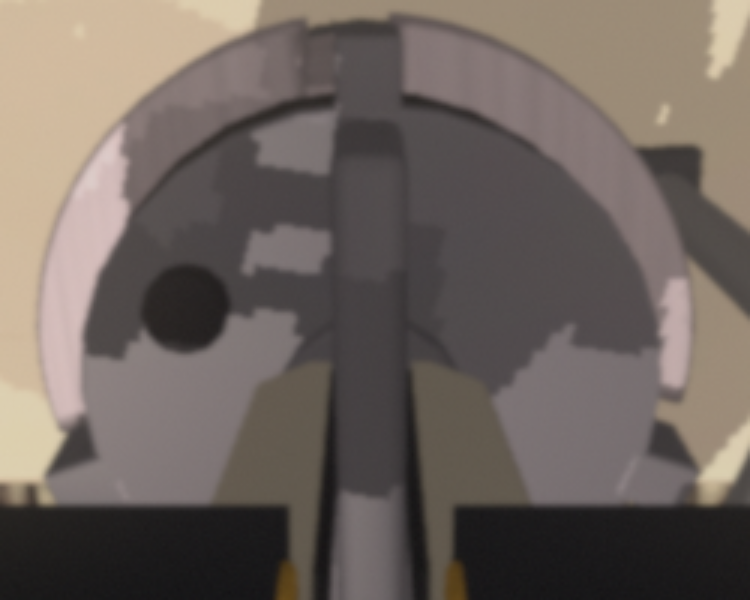

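jog_arm --commands "0 -2.7 0 0 0 0 0;0 0 0 0 2 0 0;0 0 0 0 2 0 0;0 0 0 0 0 0 0"

```text
time: 8.22
position: [0.47, -0.0617, 0.1437]
ee_rot: [-90.0, 0.1, -72.2]
force: [-0.6, 3.8, -2.5]
width: 0.0117
```

jog_arm --commands "0 0 0 0 2 0 0;0 0 0 0 2 0 0;0 0 0 0 1 0 0;0 0 0 0 1 0 0;0 0 0 0 0 0 0"

```text
time: 8.85
position: [0.4707, -0.0614, 0.1393]
ee_rot: [-89.9, 0.0, -72.1]
force: [-3.2, 4.9, 6.1]
width: 0.0114
```

jog_arm --commands "0 0 0 0 1 0 0;0 0 0 0 1 0 0;0 0 0 0 1 0 0;0 0 0 0 1 0 0;0 0 0 0 0 0 0"

```text
time: 9.48
position: [0.4708, -0.0614, 0.1365]
ee_rot: [-89.9, -0.0, -72.1]
force: [-5.1, 6.1, 15.2]
width: 0.0118
```

```bash
python3 - <<'E'
from h import *
p,R,s=pose();c=camera("wrist");im=c["frame"][:,:,::-1];print(p,s["ee_rot"],s["force"],s["wrist_torque"])
cv2.imwrite(f"pics/w5.png",cv2.resize(im[120:320,200:450],None,fx=3,fy=3))
c=camera("side");im=c["frame"][:,:,::-1]
cv2.imwrite(f"pics/s5.png",cv2.resize(im[150:260,260:370],None,fx=5,fy=5))
E
```

```text
[ 0.47082717 -0.0613764   0.13645679] [-8.99172823e+01 -2.78119960e-02 -7.20935658e+01] [-5.13329002  6.11925475 15.15553813] [ 1.18358476  1.25683945 -0.0105329 ]
```

View pics/w5.png

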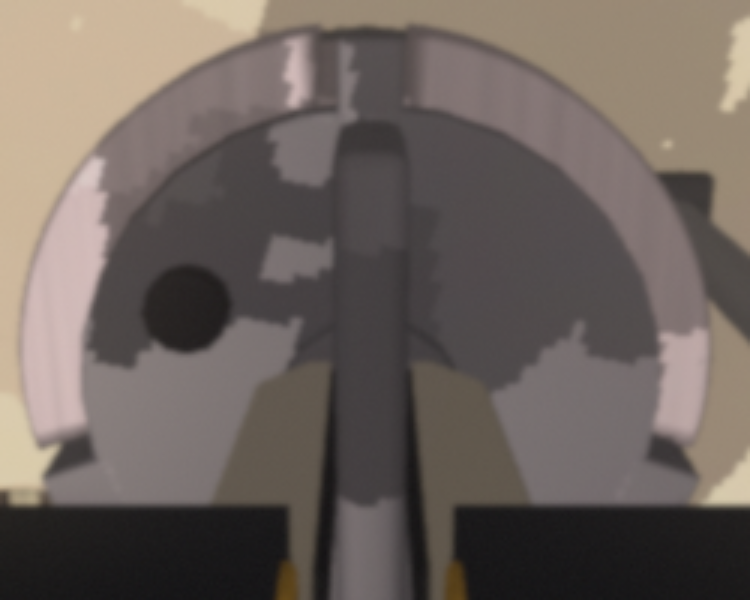

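View pics/s5.png

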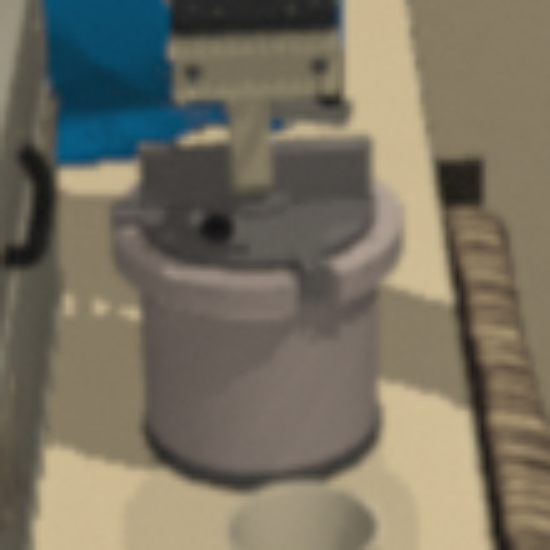

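jog_arm --commands "0 0 0 -1 0 0 0;0 0 0 0 1.5 0 0;0 0 0 0 1.5 0 0;0 0 0 0 0 0 0;0 0 0 0 0 0 0"

```text
time: 10.2
position: [0.472, -0.061, 0.1349]
ee_rot: [-89.7, -0.2, -72.1]
force: [-6.2, 3.4, 24.6]
width: 0.0118
```

jog_arm --commands "0 0 0 0 1 0 0;0 0 0 0 1 0 0;0 0 0 0 0 0 0"

```text
time: 10.58
position: [0.473, -0.0607, 0.1334]
ee_rot: [-89.6, -0.2, -72.1]
force: [-5.2, 4.9, 25.0]
width: 0.0116
```

```bash
python3 - <<'E'
from h import *
p,R,s=pose();c=camera("wrist");im=c["frame"][:,:,::-1];print(p,s["ee_rot"],s["force"],s["wrist_torque"])
cv2.imwrite(f"pics/w6.png",cv2.resize(im[120:320,200:450],None,fx=3,fy=3))
E
```

```text
[ 0.47295187 -0.06068913  0.13335856] [-89.60758654  -0.17451521 -72.10525906] [-5.22740251  4.85400738 24.95384292] [1.19989129 1.19271193 0.03758964]
```

View pics/w6.png

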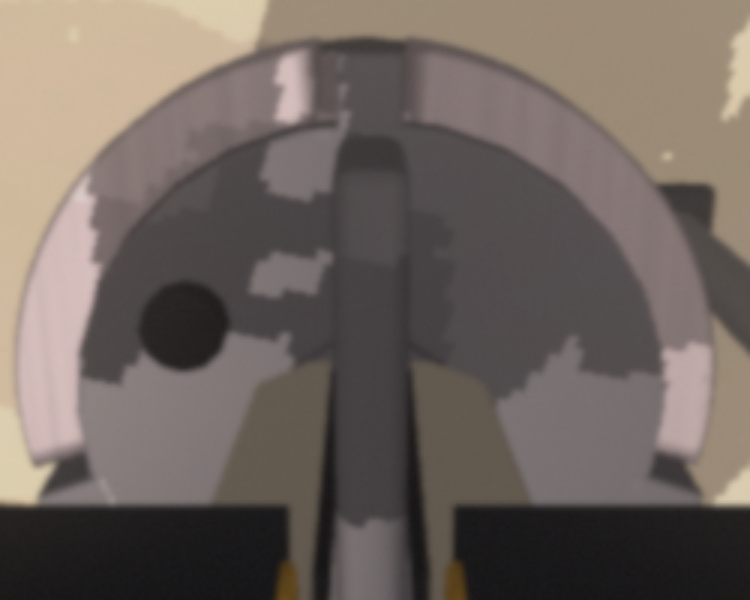

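jog_arm --commands "0 0 0 0 -3 0 0;0 0 0 0 0 0 0.35;0 0 0 0 0 0 0.35;0 0 0 0 -20 0 0.35;0 0 0 0 -50 0 0.35;0 0 0 0 -50 0 0.35;0 0 0 0 -25 0 0.35;0 0 0 0 0 0 0.35"

```text
time: 11.62
position: [0.4711, -0.0633, 0.2784]
ee_rot: [-89.8, -0.2, -72.3]
force: [-0.1, -0.3, 0.1]
width: 0.0324
```

```bash
python3 - <<'E'
from h import *
p,R,s=pose();c=camera("wrist");im=c["frame"][:,:,::-1];print(p,s["ee_rot"],s["force"])
cv2.imwrite(f"pics/w7.png",cv2.resize(im[90:270,220:440],None,fx=3.3,fy=3.3,interpolation=cv2.INTER_CUBIC))
c=camera("side");im=c["frame"][:,:,::-1]
cv2.imwrite(f"pics/s7.png",cv2.resize(im[150:260,260:370],None,fx=5,fy=5))
E
```

```text
[ 0.47105755 -0.06328133  0.27844587] [-89.84528589  -0.20496996 -72.27167164] [-0.1350863  -0.3291436   0.13985417]
```

View pics/w7.png

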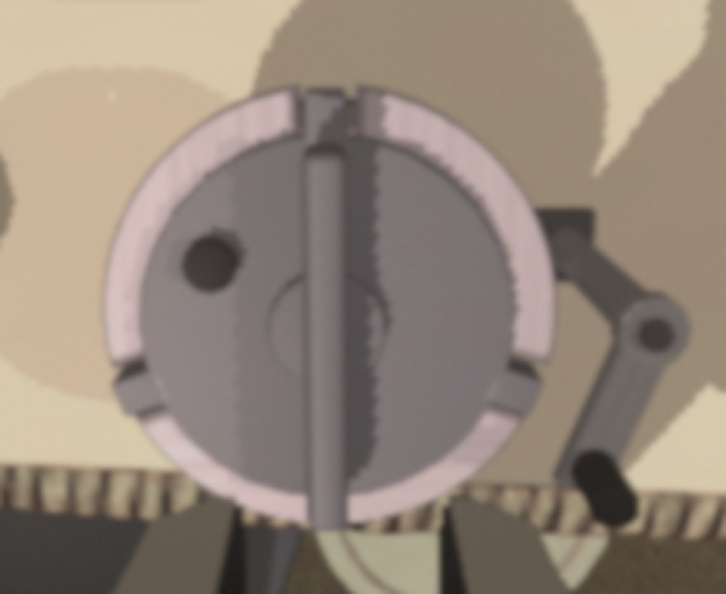

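View pics/s7.png

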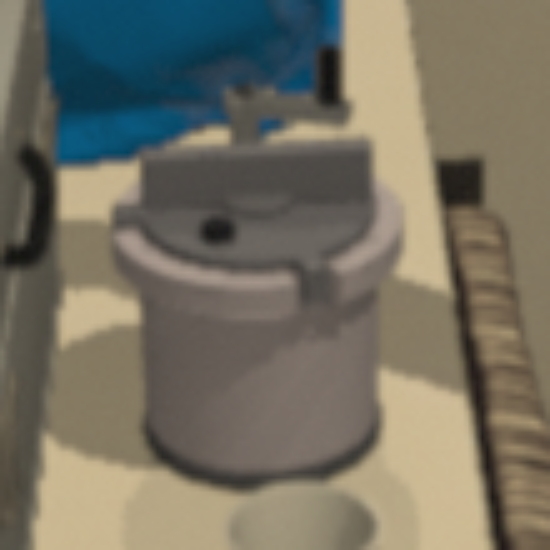

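jog_arm --commands "0 0 0 -2 30 -1 0;0 0 0 0 40 0 0;0 0 0 0 30 0 0;0 0 0 0 10 0 0;0 0 0 0 0 0 0;0 0 0 0 3 0 0;0 0 0 0 2 0 0;0 0 0 0 0 0 0"

```text
time: 12.72
position: [0.4688, -0.0598, 0.1626]
ee_rot: [-90.0, -0.0, -72.1]
force: [0.8, -0.0, 0.6]
width: 0.0002
```

jog_arm --commands "0 0 0 1 2 0 0;0 0 0 0 0 0 0;0 0 0 0 0 0 0"

```text
time: 13.1
position: [0.4689, -0.0607, 0.1602]
ee_rot: [-90.0, 0.0, -72.1]
force: [-0.4, 0.4, -0.0]
width: 0.0006
```

jog_arm --commands "0 0 0 0 2 0 0;0 0 0 0 1 0 0;0 0 0 0 0 0 0;0 0 0 0 0 0 0"

```text
time: 13.6
position: [0.4688, -0.0607, 0.1573]
ee_rot: [-90.0, -0.0, -72.1]
force: [-1.1, 0.4, 2.8]
width: -0.0001
```

jog_arm --commands "0 0 0 0 1 0 0;0 0 0 0 1 0 0;0 0 0 0 1 0 0;0 0 0 0 0 0 0;0 0 0 0 0 0 0"

```text
time: 14.22
position: [0.4701, -0.0607, 0.1572]
ee_rot: [-89.8, -0.1, -72.1]
force: [-5.2, -0.6, 20.7]
width: 0.0009
```

jog_arm --commands "0 0 0 0 -6 0 0;0 0 0 0 -40 0 0;0 0 0 0 -40 0 0;0 0 0 0 -34 0 0;0 0 0 0 0 0 0;0 0 0 0 0 0 0"

```text
time: 14.98
position: [0.4681, -0.0608, 0.2731]
ee_rot: [-90.1, 0.0, -72.1]
force: [-0.7, 0.0, -0.2]
width: 0.0006
```

```bash
python3 - <<'E'
from h import *
p,R,s=pose();c=camera("wrist");im=c["frame"][:,:,::-1];print(p,s["ee_rot"],s["force"])
np.save("w8p.npy",p)
cv2.imwrite(f"pics/w8.png",cv2.resize(im[90:270,220:440],None,fx=3.3,fy=3.3,interpolation=cv2.INTER_CUBIC))
E
```

```text
[ 0.46806005 -0.06077868  0.27306367] [-9.01118969e+01  4.77130389e-02 -7.21317349e+01] [-0.74091446  0.02230599 -0.24966782]
```

View pics/w8.png

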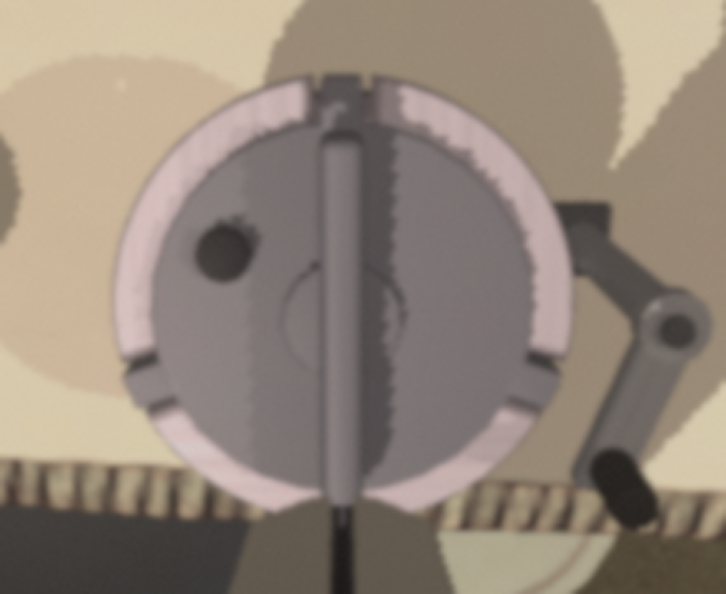

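```bash
python3 - <<'E'
from h import *
p,R,s=pose();c=camera("wrist");E=ext(c,p,R)
g=lambda x,y,z:cast(c,E,x/3.3+220-.35,y/3.3+90-.35,z)
piv=g(678,330,.140);pt=g(637,508,.169);pb=g(611,471,.139)
for q in(pt,pb):
    d=q-piv;print(piv.round(4),q.round(4),np.linalg.norm(d[:2]),np.degrees(np.arctan2(d[1],d[0])))
a=g(343,143,.157);b=g(343,500,.157);C=(a+b)/2;print("bar",a,b,np.linalg.norm(a-b),C)
L,Rr=g(115,300,.12),g(572,300,.12);print(np.linalg.norm(L-Rr),(L+Rr)/2)
d=piv-C;print(np.linalg.norm(d[:2]),np.degrees(np.arctan2(d[1],d[0])))
piv=np.array([.499,-.1525])
th=180
for th in(185,180,175,):
    t=np.radians(th);u=np.array([np.cos(t),np.sin(t)]);tt=np.array([u[1],-u[0]])
    print(th,piv+.045*u-.0145*tt)
E
```

```text
[ 0.4974 -0.1522  0.14  ] [ 0.4526 -0.1502  0.169 ] 0.04486683445346508 177.41941400314542
[ 0.4974 -0.1522  0.14  ] [ 0.4507 -0.1509  0.139 ] 0.04669274486355447 178.3859342867389
bar [ 0.51982728 -0.0444735   0.157     ] [ 0.42500672 -0.07508212  0.157     ] 0.09963847733429781 [ 0.472417   -0.05977781  0.157     ]
0.1379533676512362 [ 0.4716157  -0.06018129  0.12      ]
0.09570931312392437 -74.87958997440393
185 [ 0.455435   -0.17086683]
180 [ 0.454 -0.167]
175 [ 0.45290748 -0.16302281]
```

jog_arm --commands "0 0 0 54 0 -26 0;0 0 0 54 0 -26 0;0 -10 0 0 0 0 0;0 -10 0 0 0 0 0;0 -10 0 0 0 0 0;0 -10 0 0 0 0 0;0 -10 0 0 0 0 0;0 -10 0 0 0 0 0;0 -10 0 0 0 0 0;0 0 0 0 0 0 0;0 0 0 0 0 0 0"

```text
time: 16.45
position: [0.4522, -0.1794, 0.2735]
ee_rot: [-90.0, 0.1, -2.3]
force: [0.4, 0.4, -0.3]
width: 0.0002
```

```bash
python3 - <<'E'
from h import *
p,R,s=pose();c=camera("wrist");E=ext(c,p,R);im=c["frame"][:,:,::-1].copy();print(p,s["ee_rot"],s["force"],s["joint_pos"])
cv2.imwrite(f"pics/w9.png",im)
E
```

```text
[ 0.45217699 -0.17941931  0.27349248] [-8.99596362e+01  7.34435209e-02 -2.27319696e+00] [ 0.41786385  0.40766487 -0.30094411] [ 42.59180132  19.94902296 -32.29400489 102.22551168  11.95912098
  61.33031457   3.78684923]
```

View pics/w9.png

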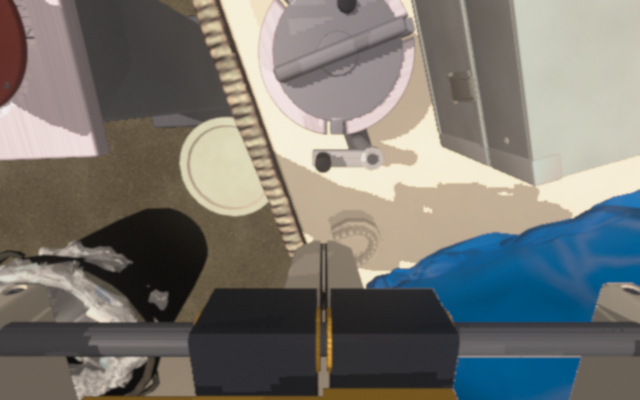

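jog_arm --commands "0 0 0 0 41 0 0;0 0 0 0 41 0 0;0 0 0 0 40 0 0;0 0 0 0 0 0 0"

```text
time: 17.0
position: [0.4504, -0.1788, 0.15]
ee_rot: [-89.9, 0.4, -2.2]
force: [0.1, 0.3, 0.5]
width: 0.0004
```

```bash
python3 - <<'E'
from h import *
p,R,s=pose();c=camera("wrist");im=c["frame"][:,:,::-1].copy();print(p,s["ee_rot"],s["force"])
cv2.imwrite(f"pics/w10.png",im)
E
```

```text
[ 0.45041494 -0.17883927  0.14999559] [-89.88458641   0.368014    -2.15445833] [0.13625234 0.27367621 0.48511737]
```

View pics/w10.png

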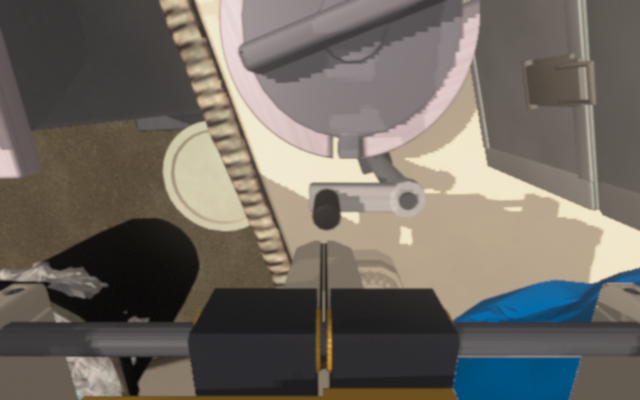

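jog_arm --commands "0 0 0 0 0 13 0;0 7 0 -1.4 0 5.6 0;0 7 0 -1.4 0 5.6 0;0 7 0 -1.4 0 5.6 0;0 7 0 -1.4 0 5.6 0;0 0 0 0 0 0 0"

```text
time: 17.8
position: [0.4534, -0.1426, 0.1538]
ee_rot: [-90.0, -0.2, -30.0]
force: [-0.0, -0.3, 0.4]
width: 0.0005
```

```bash
python3 - <<'E'
from h import *
p,R,s=pose();c=camera("wrist");im=c["frame"][:,:,::-1].copy();print(p,s["ee_rot"],s["force"])
r=np.array([p[0]-.4975,p[1]+.152,0]);print("r tool",R.T@r)
cv2.imwrite(f"pics/w11.png",im)
E
```

```text
[ 0.45343347 -0.14255084  0.15376323] [-89.95039148  -0.17441768 -29.9665554 ] [-0.00183077 -0.31716487  0.35960376]
r tool [-0.04289519 -0.00014255 -0.01382489]
```

View pics/w11.png

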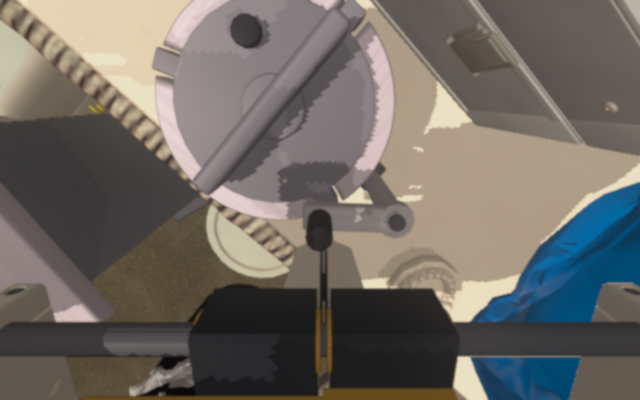

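jog_arm --commands "0 7 0 -1.4 1 5.6 0;0 7 0 -1.4 1 5.6 0;0 7 0 -1.4 1 5.6 0;0 7 0 -1.4 0 5.6 0;0 7 0 -1.4 0 5.6 0;0 0 0 0 0 0 0"

```text
time: 18.6
position: [0.4674, -0.1185, 0.1498]
ee_rot: [-89.9, -0.0, -64.9]
force: [-0.3, 0.8, 0.1]
width: 0.0005
```

jog_arm --commands "0 4 0 -0.8 0 3.2 0;0 0 0 0 0 0 0;0 0 0 0 0 0 0"

```text
time: 18.98
position: [0.4694, -0.1169, 0.1493]
ee_rot: [-90.0, 0.0, -69.0]
force: [-0.7, 0.3, 0.7]
width: 0.0001
```

Now straight pushes along tool z until the stop resists.

jog_arm --commands "0 3 0 -0.6 0 2.4 0;0 0 0 0 0 0 0;0 0 0 0 0 0 0"

```text
time: 19.35
position: [0.4694, -0.1163, 0.1491]
ee_rot: [-90.2, 0.0, -72.1]
force: [-4.9, -2.5, 3.9]
width: 0.0008
```

jog_arm --commands "0 0 0 0 0 2 0;0 0 0 0 0 0 0;0 0 0 0 0 0 0"

```text
time: 19.73
position: [0.4695, -0.1162, 0.1489]
ee_rot: [-90.4, 0.1, -72.1]
force: [-7.9, -3.6, 7.4]
width: 0.0007
```

jog_arm --commands "0 0 0 0 -0.5 3 0;0 0 0 0 0 0 0;0 0 0 0 0 0 0"

```text
time: 20.1
position: [0.4696, -0.1161, 0.1489]
ee_rot: [-90.8, 0.1, -72.2]
force: [-10.7, -4.4, 8.4]
width: 0.0004
```

jog_arm --commands "0 0 0 0 0 -15 0;0 0 0 0 0 -15 0;0 0 0 0 -40 0 0;0 0 0 0 -50 0 0;0 0 0 0 -50 0 0;0 0 0 0 0 0 0;0 0 0 0 0 0 0"

```text
time: 20.98
position: [0.447, -0.123, 0.2891]
ee_rot: [-90.0, 0.0, -72.1]
force: [-0.1, -0.2, -0.8]
width: 0.0006
```

```bash
python3 - <<'E'
from h import *
p,R,s=pose();c=camera("wrist");im=c["frame"][:,:,::-1].copy();print(p,s["ee_rot"],s["force"])
cv2.imwrite(f"pics/w12.png",cv2.resize(im[50:270,180:440],None,fx=2.7,fy=2.7,interpolation=cv2.INTER_CUBIC))
c=camera("top");im=c["frame"][:,:,::-1]
cv2.imwrite(f"pics/t12.png",im)
c=camera("side");im=c["frame"][:,:,::-1]
cv2.imwrite(f"pics/s12.png",cv2.resize(im[150:330,240:400],None,fx=3.3,fy=3.3))
E
```

```text
[ 0.44700247 -0.12300448  0.28913804] [-9.00030466e+01  1.95696417e-02 -7.20993552e+01] [-0.08819197 -0.19095187 -0.76480464]
```

View pics/w12.png

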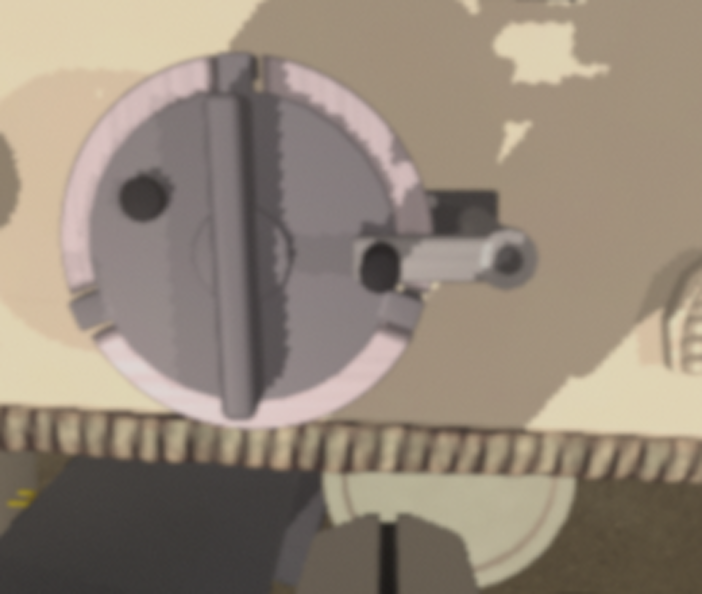

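View pics/t12.png

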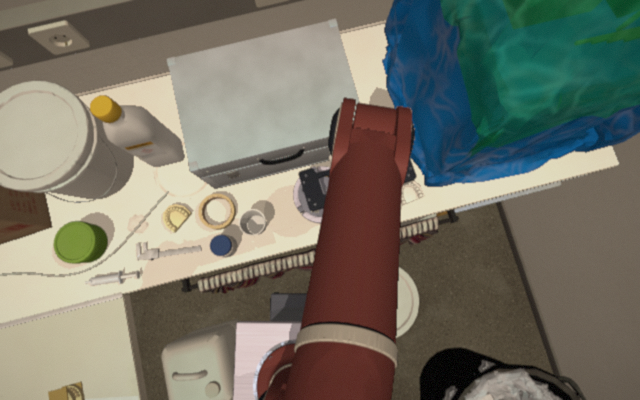

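View pics/s12.png

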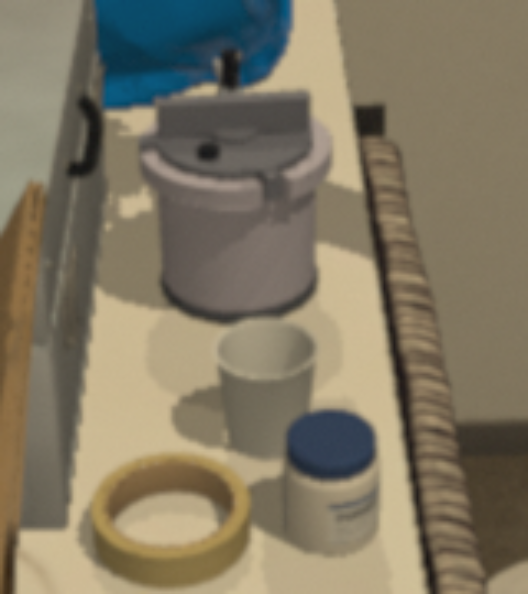

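jog_arm --commands "0 0 0 0 -20 0 0.5;0 0 0 0 0 0 0.5;0 0 0 0 0 0 0.5;0 0 0 0 0 0 0.5;0 0 0 0 0 0 0.5"

```text
time: 21.75
position: [0.4472, -0.1231, 0.3092]
ee_rot: [-90.0, 0.0, -72.1]
force: [0.1, -0.3, -0.6]
width: 0.0443
```

```bash
python3 - <<'E'
from h import *
from bench import ticket
p,R,s=pose();print(p,s["force"],s["time"]);c=camera("wrist");E=ext(c,p,R);im=c["frame"][:,:,::-1]
cv2.imwrite("pics/w13.png",im)
print(ticket.sign_off())
E
```

```text
[ 0.44722117 -0.1231057   0.30916353] [ 0.12475287 -0.25996626 -0.61754957] 21.75
the job is handed in; nothing more can be done
None
```

The lid is closed and pressed home, the swing arm is in against its stop, and the job was handed in at 21.75 s with the gripper holding nothing.

- **Lid:** I turned it about 47° anticlockwise by its grip bar until the keys dropped into the notches. The first grip closed on the round boss under the bar instead, so I went 5 mm higher and gripped again. While pressing, the fingers slipped a little on the bar at about 25 N, so I let go and pressed on its top with closed fingers. It was rigid at 20 N with the bar top at 157.2 mm (157 mm expected when home).
- **Swing arm:** I pushed the peg round until it stopped firmly, at about 11 N sideways. The last wrist picture I viewed shows the arm over the lid, pointing at the axis. My contact estimate put it at 109.5°, against 107.8° expected, which is within the calibration error.
- **Bystanders:** The cup and jar look unmoved in the last views. The cast was partly hidden from the top camera at the end, but the wrist camera showed it standing and nothing came near it.

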